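# Set the back-stamping press and stamp a batch of small pots

## Task

Set the back-stamping press to the blue die: pull up the black-knobbed spring pin, swing the wheel by it one hole counter-clockwise (seen from above) so that the blue die replaces the red one under the steel bed, and let the pin drop home in that hole. Then stamp every little pot of the batch (two or three stand to the left): holding it upright and centred over the die, press it foot-down on the sprung bed until the bed is fully home and keep it there for about half a second, then stand it upright on the ware board; work from pale clay to dark (the pale round pot, the buff bottle, the dark brown pot), so that dark dust does not get on the paler ware. Finish by shutting the dust cover over the bed, and leave the tin, the black rubber kidney and the white mould where they are.

Things in the scene. Friction and masses are not known exactly. Their poses are not given: they have to be found in the camera images.
- pot_pale: One of the batch (may be absent: None): pale pinkish-white round open pot, 60 mm across, 46 mm high, foot about 53 mm across; 50 to 95 g. Origin: centre of its underside, z up along its axis. Widest at about 28 mm above the foot: grip it there from above with the fingers on either side of the belly.
- pot_buff: One of the batch (may be absent: None): buff (greyish tan) little bottle with a narrow neck, 44 mm across its belly, 60 mm high, foot about 36 mm across; 50 to 95 g. Origin: centre of its underside, z up along its axis. Widest at about 28 mm above the foot: grip it there from above with the fingers on either side of the belly.
- pot_dark: One of the batch (may be absent: None): dark brown round open pot, 62 mm across, 48 mm high, foot about 50 mm across; 50 to 95 g. Origin: centre of its underside, z up along its axis. Widest at about 28 mm above the foot: grip it there from above with the fingers on either side of the belly.
- stamp_point (a point): Fixed point of the press: where the centre of a pot's underside is when the bed is fully down, flush with the top of the working die, about 60 mm above the table. Axes as the press: x points from the wheel's axis to the bed and on to the cover's hinge (roughly to the robot's right), z up.
- stamp_bed (a joint): Sprung steel bed (plate 64 x 66 mm, 26 mm window over the die): 0 up, 0.010 m fully down on its stop. About 3.5 N starts it, about 8 N brings it fully down; it springs back up when let go. It carries a pot's weight without sinking.
- bed_top (a point): Centre of the bed's upper face (moves with the bed); about 70 mm above the table at rest.
- wheel_axis (a point): Fixed point on the vertical axis of the die wheel, about 64 mm above the table, level with the pin's knob at rest; 44 mm from the bed's centre.
- die_wheel (a joint): Wheel with six coloured rubber dies at 60-degree steps on a 44 mm radius: 0 at the start (red die under the bed), grows counter-clockwise from above; 1.047 rad puts the blue die under the bed. The index plate has a hole every 1.047 rad. It turns easily (about 0.5 N at the knob) once the pin is out.
- index_pin (a joint): Spring pin carried on the wheel's arm: 0 fully down in a hole, up to 0.016 m pulled up. It clears the index plate above 0.013 m; 4 N when down, 8 N fully up. Let go near a hole (within about 2 mm) its round 8 mm tip drops into the 11 mm hole; let go elsewhere it stands on the plate at about 0.012.
- pin_knob (a point): Middle of the pin's black round knob, 22 mm across, 20 mm high, 74 mm from the wheel's axis, across from the bed at the start, about 64 mm above the table when the pin is down. Moves with pin and wheel. Grip it from above with the fingers to either side along the direction of travel; the aluminium arm lies 22 mm below its middle and is 20 mm wide.
- dust_cover (a joint): Aluminium dust cover over the bed: 0 shut, about 2 rad open (start), stays where it is left (stiff hinge, about 1 N at its edge). It can be pushed shut from behind and above with the closed fingers. Open, its edge stands about 165 mm above the table beside the bed.
- cover_hinge (a point): Middle of the cover's hinge line, at the level of the cover's outer face, about 84 mm above the table; the hinge line is parallel to the press's y.
- cover_edge (a point): Middle of the cover's free edge on its outer face, 90 mm from the hinge; the cover is 74 mm wide. Moves with the cover.
- ware_board: Fixed wooden ware board, 130 mm (its x) by 250 mm (its y), upper face 18 mm above the table, behind the blue weighing scale (180 mm high). Origin: centre of its underside.
- ink_tin: Bystander: blue and white tin, 64 mm across, 72 mm high. Origin: centre of its underside.
- kidney: Bystander: black rubber kidney, 48 x 86 x 9 mm, flat on the table. Origin: centre of its underside.
- mould: Bystander: white plaster mould, 62 mm across, 18 mm high. Origin: centre of its underside.

How it is judged (in metres and radians):
On the way, in this order (a step that is already met when the one before it is completed fails the run):
1. the spring pin is drawn clear of its hole (value of joint index_pin above 0.0125 m), for 0.1 s.
2. the blue die is under the bed and the pin has dropped home in that hole (value of joint die_wheel between 1.007 and 1.087 rad and value of joint index_pin below 0.003 m), for 0.3 s.
3. the pale pot, upright and centred over the die, is pressed down until the bed is fully home (z of pot_pale in the frame of stamp_point below 0.0015 m and horizontal distance between pot_pale and stamp_point below 0.01 m and angle between pot_pale's own z axis and vertical below 0.15 rad), for 0.25 s.
4. the buff pot, upright and centred over the die, is pressed down until the bed is fully home (z of pot_buff in the frame of stamp_point below 0.0015 m and horizontal distance between pot_buff and stamp_point below 0.01 m and angle between pot_buff's own z axis and vertical below 0.15 rad), for 0.25 s.
5. the dark brown pot, upright and centred over the die, is pressed down until the bed is fully home (z of pot_dark in the frame of stamp_point below 0.0015 m and horizontal distance between pot_dark and stamp_point below 0.01 m and angle between pot_dark's own z axis and vertical below 0.15 rad), for 0.25 s.
At the end, for the whole second after the job is handed in: Every pot of the batch stands upright (within 0.1 rad), at rest, on the ware board, its centre on the board's face (within 60 mm of the middle across, 120 mm along); the wheel is at the blue die (within 0.04 rad) with the pin home (under 3 mm); the dust cover is shut (under 0.08 rad) (all of step 2 and x of pot_pale in the frame of ware_board between -0.06 and 0.06 m and y of pot_pale in the frame of ware_board between -0.12 and 0.12 m and z of pot_pale in the frame of ware_board between 0.014 and 0.022 m and angle between each of pot_pale, pot_buff, pot_dark's own z axis and vertical below 0.1 rad and linear speed of each of pot_pale, pot_buff, pot_dark below 0.02 m/s and x of pot_buff in the frame of ware_board between -0.06 and 0.06 m and y of pot_buff in the frame of ware_board between -0.12 and 0.12 m and z of pot_buff in the frame of ware_board between 0.014 and 0.022 m and x of pot_dark in the frame of ware_board between -0.06 and 0.06 m and y of pot_dark in the frame of ware_board between -0.12 and 0.12 m and z of pot_dark in the frame of ware_board between 0.014 and 0.022 m and value of joint dust_cover below 0.08 rad); the robot touches nothing.
It fails at once if the bed is pressed down while the blue die is not under it (a wrong mark) (value of joint stamp_bed above 0.006 m and (value of joint die_wheel below 0.99 rad or value of joint die_wheel above 1.11 rad)).
It fails at once if the tin is moved by more than 3 cm (distance of ink_tin from where it was at the start of the episode above 0.03 m).
It fails at once if the rubber kidney is moved by more than 3 cm (distance of kidney from where it was at the start of the episode above 0.03 m).
It fails at once if the white mould is moved by more than 3 cm (distance of mould from where it was at the start of the episode above 0.03 m).
Of pot_pale, pot_buff, pot_dark only 2 to 3 are there at a start; the rules pass over those that are not, and their reading is None.
At some moment in a run one of pot_pale, pot_dark may be knocked a few centimetres aside while the robot is not near it.
It also fails if it takes over 210 s, if anything falls off the work surface, if the arm or the gripper's body presses on something with over 40 N, if the wrist force passes 120 N, or if a joint passes its speed limit or range.

## Robot

A 7-joint arm with a two-finger parallel gripper is mounted at the origin on the work surface; the furniture and walls round the work are solid. World frame = base frame: x ahead of the robot, y to its left, z up, the work surface at z = 0. Lengths are in mm, angles in degrees, forces in N, time in s.
With the tool pointing down it reaches from about 425 to 875 mm from the base axis. Payload 4.7 kg.
Tool frame: the origin (TCP) lies at the very end of the fingers, on their centre line; the grasp point (between the pads) lies 19 mm behind it (pinch_z is the distance from the TCP to the grasp point, in mm); z points along the fingers, x is the direction in which the jaws open and shut, and the axes are right-handed (so a half turn about z gives the same grasp; the last joint's range is limited). The gripper opens to 87 mm and grips with 3 to 60 N. Pads are 19 mm wide; open, the fingers measure 117 mm over their backs; the gripper's body (75 mm by 190 mm) begins 51 mm behind the grasp point.
Start: joints at [-70.812, 18.392, -4.016, 83.108, 1.295, 78.541, -3.26], TCP at [204.99, 616.851, 222.587] pointing down, gripper open.
Joint ranges: [-163.93, 163.93], [-17.29, 119.83], [-79.2, 71.16], [3.27, 140.29], [-89.18, 269.18], [5.43, 117.66], [-154.24, 154.24]. Speed limits (degrees/s): [147.25, 147.25, 180, 180, 180, 180, 180].

## Interface

Orientations are given as [roll, pitch, yaw] about the fixed x, y, z axes, in that order (R = Rz(yaw) Ry(pitch) Rx(roll)).
In Python, from workcell import get_obs, get_image, close_job, regions_of, landmark_of, pinch_z gives the robot as it stands. The module is installed in compiled form; this text tells all that it offers.
- The arm moves only by the tool arm_command, never from a script. Its argument "plan" is a list of rows, each an object of numbers: "x", "y", "z": the shift along the tool's x, y, z normalised to -1 to 1, where 1 is 0.2 m; "twist": the turn about the tool's z normalised to -1 to 1, where 1 is 180 degrees; "hand": the opening, from 0 (shut) to 1 (fully open). In form: [{"x": .., "y": .., "z": .., "twist": .., "hand": ..}, ...]. A call has 1 to 20 rows; each row shifts and turns the commanded pose from where the row before left it, along the tool's axes as they then stand; what a row does not reach is not made up. A row lasts 1/8 s, in which the tool goes at most 62.5 mm and 10.7 degrees, less where a joint would pass 70% of its speed; a pose out of reach is approached as far as the arm can. A call with a number of a shift or a turn outside -1 to 1 is refused whole. A call with a gripper value outside its range is refused whole. The fingers move at their own pace and stop on an object; "squeeze" is the grip in N (left out, the last holds). Time passes only in rows, so rows that do not move let the fingers close. It gives the time, the measured TCP pose, the force and the opening at its end, in the units of the state.
- get_obs(): the state, without advancing time (a new reading comes with each control period).
- get_image(name): name is "side" or "top"; returns a dict with "frame" (480x640x3 uint8, red, green, blue), "range_z" (480x640 float32, mm along the optical axis (not along the pixel's ray), 0 where there is no reading), "K" (3x3 intrinsics, pixels), "dist_coeffs" ([k1, k2, p1, p2, k3] as OpenCV has them; the pictures are not rectified), "extrinsics" (4x4, takes a point from world to camera coordinates). Camera axes: x right, y down, z forward; pixel columns grow to the right and rows downward; lengths in mm; the calibration is good to about 2 mm. A picture is of the moment at which its call begins.
- close_job(): hands the job in, once; it reports no verdict.
Trained networks look in a picture, given as the dict that the camera call returned (one of the last four; its "shot" number tells which), for a name from the list of things; names that differ only in an ending like _2 or _b are one class to them, and where a whole thing is asked for, a point or a joint stands for the part that bears it (a point fixed in the world has none). Each returns a list of dicts, best first, with "confidence" (0 to 1); they miss things now and then, are a little off and sometimes report something else, mostly with a low value. They report only what shows in the picture. A call takes as long as a camera call.
- regions_of(thing, picture): "region" (480x640 bool, what is visible of it) and "box" ([left, top, right, bottom] in pixels, round what is visible of it).
- landmark_of(thing, picture): "location" ([column, row] in pixels: a listed point, or the origin of a listed thing).
The state is a dict: "time": time; "qpos": joint angles; "joint_velocities": joint speeds; "joint_efforts": joint torques, N m; "position": TCP position; "ee_rot": TCP orientation; "contact_force": force on the tool from outside, world axes, zero at the start; "moment": the same for the moment, N m; "grip_width": opening from 0.0 (shut) to 1.0 (fully open).
Only numpy, scipy, OpenCV 4.12 (cv2) and the standard library are available. Lean on these libraries where they do the work, as an engineer would, in place of code of your own. Each camera call takes 0.05 s, during which the arm holds its last target. There are 200 camera calls.

## Working session

There is one attempt and no reset: what is moved stays moved. The work goes in short steps, Python scripts to look and compute and a tool call to move; the robot and the scene stay as the last step left them, time stands still between calls to the robot, and variables do not carry over. Pictures are saved under pics/ and viewed, on a budget of 14 in all, crops included, one or two more only if the job needs it, and the job is handed in when it is done.

Besides the shell and the picture viewer there is one more tool, called by a JSON object that holds its "op" and its "data". arm_command: Moves the arm, as the interface text tells. Its arguments: {"type":"object","properties":{"plan":{"type":"array"},"squeeze":{"type":"number"}},"required":["plan"]}

```bash
mkdir -p pics; cat > h.py <<'E'
import numpy as np, cv2
from workcell import *
def px2w(p,uv,z=None,depth=None):
    K,d,E=np.array(p['K']),np.array(p['dist_coeffs']),np.array(p['extrinsics'])
    n=cv2.undistortPoints(np.array([[uv]],float),K,d)[0,0]
    r=np.array([n[0],n[1],1.]);R,t=E[:3,:3],E[:3,3]
    c=-R.T@t; dr=R.T@r
    s=depth if depth is not None else (z-c[2])/dr[2]
    return c+s*dr
def cloud(p,mask):
    v,u=np.nonzero(mask&(p['range_z']>0))
    K,d,E=np.array(p['K']),np.array(p['dist_coeffs']),np.array(p['extrinsics'])
    n=cv2.undistortPoints(np.stack([u,v],1)[:,None].astype(float),K,d)[:,0]
    P=np.c_[n,np.ones(len(n))]*p['range_z'][v,u][:,None]
    return (P-E[:3,3])@E[:3,:3]
def save(p,n): cv2.imwrite('pics/'+n,cv2.cvtColor(p['frame'],cv2.COLOR_RGB2BGR))
E
python3 - <<'E'
from h import *
print(pinch_z if not callable(pinch_z) else pinch_z()); o=get_obs(); print({k:np.round(v,2) for k,v in o.items()})
for n in ['side','top']:
    p=get_image(n); save(p,n+'0.png'); E=np.array(p['extrinsics']); print(n,np.round(-E[:3,:3].T@E[:3,3]))
    for t in ['pot_pale','pot_buff','pot_dark','ware_board','ink_tin','kidney','mould','dust_cover','die_wheel','stamp_bed']:
        r=regions_of(t,p)
        if r and r[0]['confidence']>.2:
            c=cloud(p,r[0]['region']); print(t,round(r[0]['confidence'],2),r[0]['box'],'med',np.median(c,0).round() if len(c) else '', 'lo',np.percentile(c,3,axis=0).round(),'hi',np.percentile(c,97,axis=0).round())
        else: print(t,'none')
    for t,z in [('pot_pale',0),('pot_buff',0),('pot_dark',0),('stamp_point',60),('bed_top',70),('wheel_axis',64),('pin_knob',64),('cover_hinge',84),('cover_edge',165),('ware_board',0)]:
        r=landmark_of(t,p)
        for q in r[:1]: print(t,round(q['confidence'],2),np.round(q['location']),px2w(p,q['location'],z=z).round(1))
E
```

```text
18.700000000000003
{'time': np.float64(0.0), 'qpos': array([-70.81,  18.44,  -4.02,  83.18,   1.3 ,  78.54,  -3.26]), 'joint_velocities': array([-0.01,  0.02,  0.03, -0.02,  0.03, -0.01,  0.05]), 'joint_efforts': array([-0.000e+00, -4.913e+01, -4.000e-01, -3.125e+01, -6.000e-02,
        4.000e-02,  0.000e+00]), 'position': array([204.82, 616.29, 221.43]), 'ee_rot': array([1.7999e+02, 1.1000e-01, 7.1620e+01]), 'contact_force': array([-0.31,  0.05,  0.42]), 'moment': array([-0.04,  0.03,  0.  ]), 'grip_width': np.float64(1.0)}
side [1265.  782.  972.]
pot_pale 0.74 [384.8, 249.9, 414.3, 279.4] med [428. 390.  27.] lo [392. 365.   3.] hi [447. 416.  45.]
pot_buff 0.89 [332.6, 216.2, 350.1, 238.5] med [418. 226.  37.] lo [400. 208.   8.] hi [429. 240.  57.]
pot_dark 0.37 [286.3, 250.7, 324.8, 278.9] med [587. 247.  68.] lo [552. 215.  36.] hi [619. 281.  72.]
ware_board 0.71 [333.1, 212.7, 352.8, 239.5] med [418. 226.  36.] lo [396. 204.   1.] hi [428. 240.  58.]
ink_tin 0.95 [243.0, 271.8, 277.8, 312.8] med [699. 217.  66.] lo [664. 181.   4.] hi [718. 235.  73.]
kidney 0.64 [379.7, 316
[... 1798 characters left out ...]
 hi [614. 198. 182.]
die_wheel 0.88 [239.5, 188.9, 310.3, 244.4] med [585. 310.  40.] lo [536. 255.  35.] hi [634. 368.  73.]
stamp_bed 0.78 [288.9, 196.8, 321.1, 234.9] med [582. 250.  70.] lo [551. 220.  67.] hi [614. 281.  73.]
pot_pale 0.59 [235. 299.] [421.8 386.6   0. ]
pot_buff 0.79 [324. 311.] [399.3 210.    0. ]
pot_dark 0.28 [242. 208.] [608.6 378.1   0. ]
stamp_point 0.83 [305. 215.] [581.7 248.1  60. ]
bed_top 0.78 [306. 213.] [582.5 247.3  70. ]
wheel_axis 0.57 [280. 212.] [586.8 296.5  64. ]
pin_knob 0.54 [241. 209.] [590.8 370.6  64. ]
cover_hinge 0.77 [332. 214.] [578.  197.8  84. ]
cover_edge 0.71 [350. 205.] [576.2 170.9 165. ]
ware_board 0.7 [436. 206.] [615.6 -21.2   0. ]
```

View pics/top0.png

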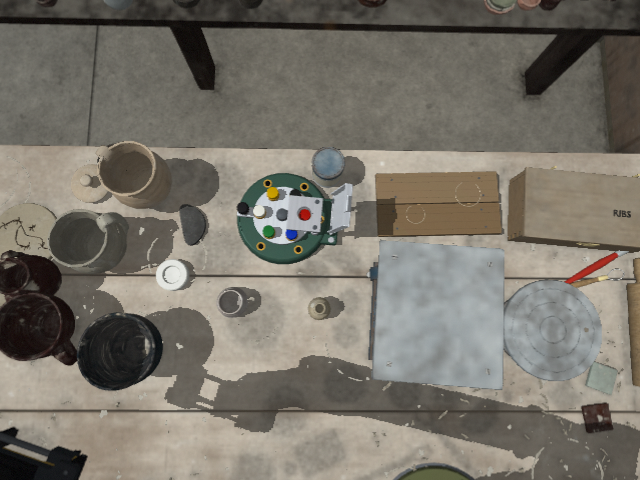

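View pics/side0.png

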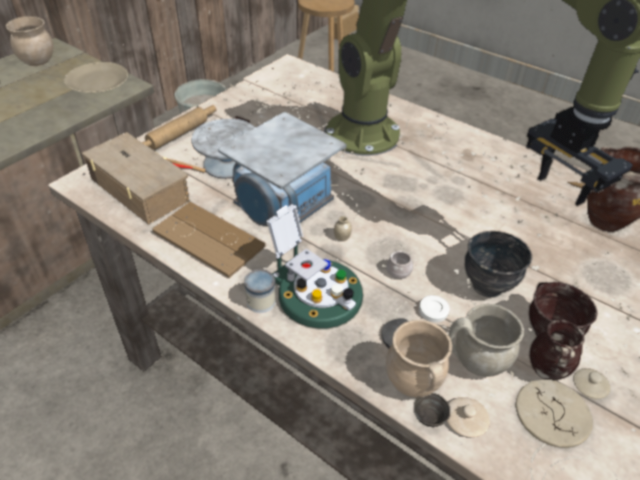

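The top view shows the pale pot (232,302), the bottle (319,308), the knob (242,208), the blue die (291,234), and the board (438,205). The side view also shows a small dark cup at (432,410), which I'll check next.

```bash
python3 - <<'E'
from h import *
ps={n:get_image(n) for n in ['side','top']}
for n,p in ps.items():
    for t in ['pot_dark']:
        for r in regions_of(t,p)[:5]: print(n,round(r['confidence'],2),np.round(r['box']),np.median(cloud(p,r['region']),0).round())
        for r in landmark_of(t,p)[:5]: print(n,round(r['confidence'],2),np.round(r['location']))
p=ps['side']
m=np.zeros((480,640),bool); m[394:428,414:450]=1
c=cloud(p,m); print(np.percentile(c,[2,10,30,50,70,90,98],axis=0).round())
a=cv2.resize(p['frame'][370:450,370:500],None,fx=5,fy=5,interpolation=3)
b=cv2.resize(ps['top']['frame'][130:230,60:230],None,fx=4,fy=4)
w=np.zeros((600,780,3),np.uint8); 
a=cv2.resize(a,(400,246)); w[:246,:400]=a; w[250:600,0:595]=cv2.resize(b,(595,350))
save({'frame':w},'crop.png')
# fits: pot circles
p=ps['top']
for t,r in [('pot_pale',30),('pot_buff',22)]:
    for q in ps.values():
        k=regions_of(t,q)[0]; c=cloud(q,k['region'])
        c=c[(c[:,2]>15)&(c[:,2]<70)]
        print(t,len(c),(c.min(0)).round(),c.max(0).round(), (c[:,:2].min(0)+c[:,:2].max(0))/2)
c=cloud(p,np.ones((480,640),bool)); 
s=c[(c[:,2]>150)&(c[:,1]<120)&(c[:,1]>-250)]; print('scale',np.percentile(s,[1,99],axis=0).round())
E
```

```text
side 0.49 [268. 207. 301. 259.] [578. 184. 127.]
top 0.63 [320. 310.]
[[638. 598.  -2.]
 [670. 606.   0.]
 [680. 618.   6.]
 [690. 628.  16.]
 [700. 639.  26.]
 [720. 654.  34.]
 [729. 662.  38.]]
pot_pale 466 [390. 360.  15.] [453. 419.  48.] [421.21260362 389.66270182]
pot_pale 367 [387. 361.  16.] [445. 419.  50.] [415.75964307 389.91077542]
pot_buff 306 [393. 203.  15.] [432. 242.  60.] [412.63740753 222.27220281]
pot_buff 336 [384. 203.  28.] [424. 241.  63.] [404.16740166 222.36107026]
scale [[285. -75. 174.]
 [508. 118. 180.]]
```

View pics/crop.png

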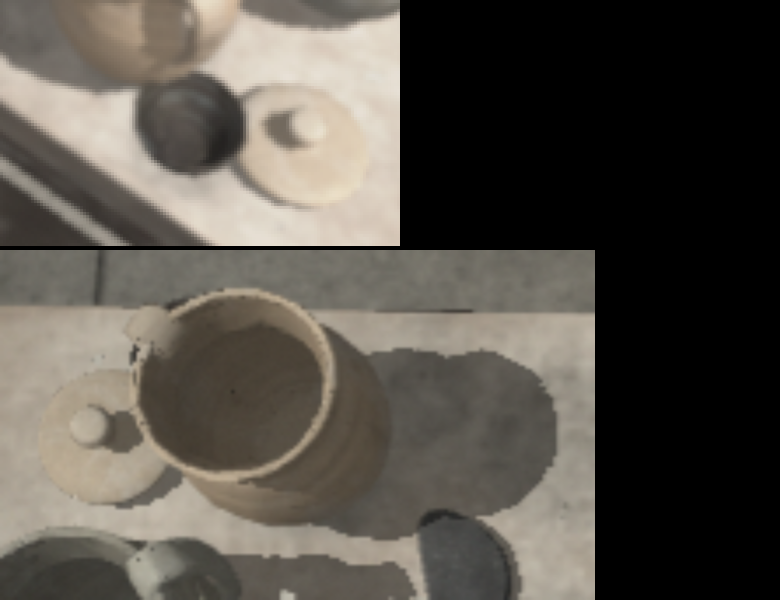

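The cup is about 940 mm from the base, out of reach and black, so it's scenery. The batch is pale and buff only. Now I'll refine the press geometry and write a move calculator.

```bash
cat > mv.py <<'E'
import sys
from h import *
def mv(x,y,z,yaw=None):
    o=get_obs(); p=np.array(o['position']); w=o['ee_rot'][2]; out=[]
    if yaw is not None:
        t=-((yaw-w+180)%360-180)/180; n=max(1,int(np.ceil(abs(t)/.05))); print('twist total %.4f = %d x %.4f'%(t,n,t/n)); w=yaw
    d=np.array([x,y,z])-p; c,s=np.cos(np.radians(w)),np.sin(np.radians(w))
    v=np.array([c*d[0]+s*d[1], s*d[0]-c*d[1], -d[2]])/200
    n=max(1,int(np.ceil(np.linalg.norm(v)/.25)))
    print('pos',p.round(1),'yaw %.1f'%o['ee_rot'][2],'F',np.round(o['contact_force'],1),'shift total',v.round(4),'= %d x'%n,(v/n).round(4))
if __name__=='__main__': mv(*map(float,sys.argv[1:]))
E
python3 - <<'E'
from h import *
for n in ['top','side']:
    p=get_image(n)
    f=p['frame'].astype(int); 
    c=cloud(p,(f.max(2)<70)); k=c[(np.hypot(c[:,0]-591,c[:,1]-370)<18)&(c[:,2]>55)&(c[:,2]<85)]
    print(n,'knob',len(k),k.min(0).round(1),k.max(0).round(1),np.median(k,0).round(1))
    g=cloud(p,regions_of('stamp_bed',p)[0]['region']); g=g[(g[:,2]>64)&(g[:,2]<76)]
    print('bed',cv2.minAreaRect(g[:,:2].astype(np.float32)),np.median(g[:,2]))
    g=cloud(p,regions_of('ware_board',p)[0]['region']); g=g[(g[:,2]>10)&(g[:,2]<25)]
    if len(g)>9: print('board',cv2.minAreaRect(g[:,:2].astype(np.float32)))
E
python3 mv.py 590.5 369.5 130 -4.3
```

```text
top knob 112 [581.2 356.9  59.2] [602.8 377.3  77.2] [591.1 366.3  73.6]
bed ((582.8154296875, 251.11825561523438), (63.659786224365234, 66.6404800415039), 85.22557830810547) 70.09565482317494
board ((619.1527099609375, -20.06060028076172), (130.79080200195312, 251.0066375732422), 1.8111586570739746)
side knob 86 [586.3 360.7  58.1] [607.5 377.5  76.2] [598.5 369.9  71.4]
bed ((585.214599609375, 249.64024353027344), (66.6139907836914, 68.73400115966797), 85.3656997680664) 68.43305388185291
board ((621.6181640625, -21.182937622070312), (135.8776397705078, 255.19680786132812), 2.1718246936798096)
twist total 0.4218 = 9 x 0.0469
pos [205.  616.9 222.6] yaw 71.6 F [-0.8 -0.2  0.2] shift total [2.0149 1.0887 0.4629] = 10 x [0.2015 0.1089 0.0463]
```

{"op": "arm_command", "data": {"plan": [{"twist":0.0471,"hand":1},{"twist":0.0471},{"twist":0.0471},{"twist":0.0471},{"twist":0.0471},{"twist":0.0471},{"twist":0.0471},{"twist":0.0471},{"twist":0.0471},{"x":0.2258,"y":0.12},{"x":0.2258,"y":0.12},{"x":0.2258,"y":0.12},{"x":0.2258,"y":0.12},{"x":0.2258,"y":0.12},{"x":0.2258,"y":0.12},{"x":0.2258,"y":0.12},{"x":0.2258,"y":0.12},{"x":0.2258,"y":0.12},{"x":0}]}}

```text
validation failed for argument at $.pl...
```

{"op": "arm_command", "data": {"plan": [{"x":0,"y":0,"z":0,"twist":0.0471,"hand":1},{"x":0,"y":0,"z":0,"twist":0.0471,"hand":1},{"x":0,"y":0,"z":0,"twist":0.0471,"hand":1},{"x":0,"y":0,"z":0,"twist":0.0471,"hand":1},{"x":0,"y":0,"z":0,"twist":0.0471,"hand":1},{"x":0,"y":0,"z":0,"twist":0.0471,"hand":1},{"x":0,"y":0,"z":0,"twist":0.0471,"hand":1},{"x":0,"y":0,"z":0,"twist":0.0471,"hand":1},{"x":0,"y":0,"z":0,"twist":0.0471,"hand":1},{"x":0.2258,"y":0.12,"z":0,"twist":0,"hand":1},{"x":0.2258,"y":0.12,"z":0,"twist":0,"hand":1},{"x":0.2258,"y":0.12,"z":0,"twist":0,"hand":1},{"x":0.2258,"y":0.12,"z":0,"twist":0,"hand":1},{"x":0.2258,"y":0.12,"z":0,"twist":0,"hand":1},{"x":0.2258,"y":0.12,"z":0,"twist":0,"hand":1},{"x":0.2258,"y":0.12,"z":0,"twist":0,"hand":1},{"x":0.2258,"y":0.12,"z":0,"twist":0,"hand":1},{"x":0.2258,"y":0.12,"z":0,"twist":0,"hand":1},{"x":0,"y":0,"z":0,"twist":0,"hand":1}]}}

```text
time: 5.28
position: [596.9, 362.6, 222.2]
ee_rot: [179.8, -0.2, -5.2]
contact_force: [-0.2, 0.4, -0.2]
grip_width: 1.001
```

{"op": "arm_command", "data": {"plan": [{"x":-0.0245,"y":-0.0275,"z":0,"twist":0,"hand":0.7},{"x":0,"y":0,"z":0.19,"twist":0,"hand":0.7},{"x":0,"y":0,"z":0.19,"twist":0,"hand":0.7},{"x":0,"y":0,"z":0.19,"twist":0,"hand":0.7},{"x":0,"y":0,"z":0,"twist":0,"hand":0.7},{"x":0,"y":0,"z":0,"twist":0,"hand":0.7}]}}

```text
time: 6.02
position: [587.8, 376.3, 110.4]
ee_rot: [-179.9, -0.1, -4.6]
contact_force: [0.1, -0.4, 1.0]
grip_width: 0.703
```

```bash
python3 - <<'E'
from h import *
a=[]
for n,s in [('top',(240,200)),('side',(350,280))]:
    p=get_image(n); u,v=s; a.append(cv2.resize(p['frame'][v-40:v+40,u-50:u+50],(400,320),interpolation=cv2.INTER_CUBIC))
save({'frame':np.hstack(a)},'knob.png')
E
python3 mv.py 592.5 368.5 47 -4.7
```

```text
twist total 0.0004 = 1 x 0.0004
pos [588.8 375.8 111.3] yaw -4.6 F [ 0.6 -1.   0.5] shift total [0.0212 0.0347 0.3214] = 2 x [0.0106 0.0174 0.1607]
```

View pics/knob.png

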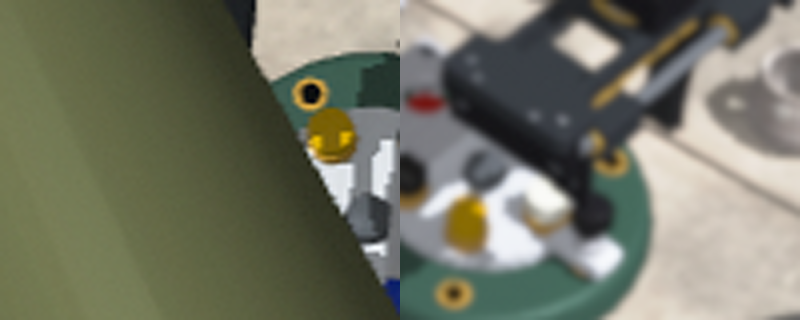

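The side crop shows the fingers above the knob. I'll correct, descend, and close.

{"op": "arm_command", "data": {"plan": [{"x":0.021,"y":0.035,"z":0,"twist":0,"hand":0.7},{"x":0,"y":0,"z":0.08,"twist":0,"hand":0.7},{"x":0,"y":0,"z":0,"twist":0,"hand":0.7},{"x":0,"y":0,"z":0,"twist":0,"hand":0.7},{"x":0,"y":0,"z":0,"twist":0,"hand":0.7}]}}

```text
time: 6.75
position: [591.7, 367.2, 92.8]
ee_rot: [-180.0, -0.0, -4.7]
contact_force: [0.4, 1.3, -0.1]
grip_width: 0.703
```

```bash
python3 mv.py 592.5 368.5 47 -4.7
```

```text
twist total 0.0002 = 1 x 0.0002
pos [591.7 367.2  92.8] yaw -4.7 F [ 0.4  1.3 -0.1] shift total [ 0.0034 -0.0067  0.229 ] = 1 x [ 0.0034 -0.0067  0.229 ]
```

{"op": "arm_command", "data": {"plan": [{"x":0.0034,"y":-0.006,"z":0.1,"twist":0,"hand":0.6},{"x":0,"y":0,"z":0.08,"twist":0,"hand":0.6},{"x":0,"y":0,"z":0.045,"twist":0,"hand":0.6},{"x":0,"y":0,"z":0,"twist":0,"hand":0.6},{"x":0,"y":0,"z":0,"twist":0,"hand":0},{"x":0,"y":0,"z":0,"twist":0,"hand":0},{"x":0,"y":0,"z":0,"twist":0,"hand":0},{"x":0,"y":0,"z":0,"twist":0,"hand":0},{"x":0,"y":0,"z":0,"twist":0,"hand":0},{"x":0,"y":0,"z":0,"twist":0,"hand":0},{"x":0,"y":0,"z":0,"twist":0,"hand":0}], "squeeze": 30}}

```text
time: 8.12
position: [592.7, 368.2, 48.0]
ee_rot: [-180.0, -0.0, -4.7]
contact_force: [0.1, -0.3, 2.6]
grip_width: 0.24
```

```bash
python3 mv.py 592.5 368.5 47 -4.7
```

```text
twist total 0.0001 = 1 x 0.0001
pos [592.7 368.2  48. ] yaw -4.7 F [ 0.1 -0.3  2.6] shift total [-0.0013 -0.0012  0.005 ] = 1 x [-0.0013 -0.0012  0.005 ]
```

The knob is gripped at 21 mm. Next I lift it 15.5 mm.

{"op": "arm_command", "data": {"plan": [{"x":0,"y":0,"z":-0.04,"twist":0,"hand":0},{"x":0,"y":0,"z":-0.037,"twist":0,"hand":0},{"x":0,"y":0,"z":0,"twist":0,"hand":0},{"x":0,"y":0,"z":0,"twist":0,"hand":0},{"x":0,"y":0,"z":0,"twist":0,"hand":0}]}}

```text
time: 8.75
position: [592.0, 368.2, 62.4]
ee_rot: [180.0, 0.0, -4.7]
contact_force: [2.3, 2.6, -8.7]
grip_width: 0.24
```

```bash
python3 mv.py 592.7 368.2 63
```

```text
pos [592.  368.2  62.4] yaw -4.7 F [ 2.3  2.6 -8.7] shift total [ 0.0033 -0.0004 -0.0028] = 1 x [ 0.0033 -0.0004 -0.0028]
```

{"op": "arm_command", "data": {"plan": [{"x":-0.0323,"y":0.0014,"z":0,"twist":-0.0278,"hand":0},{"x":-0.0323,"y":0.0014,"z":0,"twist":-0.0278,"hand":0},{"x":-0.0323,"y":0.0014,"z":0,"twist":-0.0278,"hand":0},{"x":-0.0323,"y":0.0014,"z":0,"twist":-0.0278,"hand":0},{"x":-0.0323,"y":0.0014,"z":0,"twist":-0.0278,"hand":0},{"x":-0.0323,"y":0.0014,"z":0,"twist":-0.0278,"hand":0},{"x":-0.0323,"y":0.0014,"z":0,"twist":-0.0278,"hand":0},{"x":-0.0323,"y":0.0014,"z":0,"twist":-0.0278,"hand":0},{"x":-0.0323,"y":0.0014,"z":0,"twist":-0.0278,"hand":0},{"x":-0.0323,"y":0.0014,"z":0,"twist":-0.0278,"hand":0},{"x":0,"y":0,"z":0,"twist":0,"hand":0},{"x":0,"y":0,"z":0,"twist":0,"hand":0},{"x":0,"y":0,"z":0,"twist":0,"hand":0}]}}

```text
time: 10.38
position: [533.6, 345.6, 62.6]
ee_rot: [180.0, 0.1, 45.3]
contact_force: [1.8, -0.7, -8.0]
grip_width: 0.241
```

```bash
python3 - <<'E'
import numpy as np
c=np.array([593.0,368.2])-74*np.array([np.cos(np.radians(85.3)),np.sin(np.radians(85.3))])
for a in (85.3,135.3,145.3): print(a,c+74*np.array([np.cos(np.radians(a)),np.sin(np.radians(a))]))
E
python3 mv.py 527 336 63 55.3
```

```text
85.3 [593.  368.2]
135.3 [534.33738929 346.50004138]
145.3 [526.09789133 336.57551811]
twist total -0.0557 = 2 x -0.0278
pos [533.6 345.6  62.6] yaw 45.3 F [ 1.8 -0.7 -8. ] shift total [-0.0582 -0.0001 -0.0019] = 1 x [-0.0582 -0.0001 -0.0019]
```

{"op": "arm_command", "data": {"plan": [{"x":-0.031,"y":0.0014,"z":0,"twist":-0.0278,"hand":0},{"x":-0.031,"y":0.0014,"z":0,"twist":-0.0278,"hand":0},{"x":0,"y":0,"z":0,"twist":0,"hand":0},{"x":0,"y":0,"z":0,"twist":0,"hand":0},{"x":0,"y":0,"z":0,"twist":0,"hand":0},{"x":0,"y":0,"z":0,"twist":0,"hand":0}]}}

```text
time: 11.12
position: [526.0, 336.2, 62.8]
ee_rot: [180.0, 0.0, 55.3]
contact_force: [1.4, -3.6, -7.6]
grip_width: 0.244
```

```bash
python3 mv.py 525.8 336.5 48 55.3
```

```text
twist total 0.0001 = 1 x 0.0001
pos [526.  336.2  62.8] yaw 55.3 F [ 1.4 -3.6 -7.6] shift total [ 0.0008 -0.0018  0.074 ] = 1 x [ 0.0008 -0.0018  0.074 ]
```

Within 0.5 mm. I lower the pin partway, then release it.

{"op": "arm_command", "data": {"plan": [{"x":0,"y":0,"z":0.03,"twist":0,"hand":0},{"x":0,"y":0,"z":0.03,"twist":0,"hand":0},{"x":0,"y":0,"z":0.014,"twist":0,"hand":0},{"x":0,"y":0,"z":0,"twist":0,"hand":0},{"x":0,"y":0,"z":0,"twist":0,"hand":0},{"x":0,"y":0,"z":0,"twist":0,"hand":0}]}}

```text
time: 11.88
position: [526.2, 336.6, 48.4]
ee_rot: [180.0, -0.0, 55.4]
contact_force: [2.6, -4.7, -4.2]
grip_width: 0.238
```

```bash
python3 mv.py 525.8 336.5 48 55.3
```

```text
twist total 0.0003 = 1 x 0.0003
pos [526.2 336.6  48.4] yaw 55.4 F [ 2.6 -4.7 -4.2] shift total [-0.0014 -0.0012  0.0021] = 1 x [-0.0014 -0.0012  0.0021]
```

{"op": "arm_command", "data": {"plan": [{"x":0,"y":0,"z":0,"twist":0,"hand":0.6},{"x":0,"y":0,"z":0,"twist":0,"hand":0.6},{"x":0,"y":0,"z":0,"twist":0,"hand":0.6},{"x":0,"y":0,"z":0,"twist":0,"hand":0.6},{"x":0,"y":0,"z":-0.15,"twist":0,"hand":0.6},{"x":0,"y":0,"z":-0.25,"twist":0,"hand":1},{"x":0,"y":0,"z":-0.25,"twist":0,"hand":1},{"x":0,"y":0,"z":-0.1,"twist":0,"hand":1},{"x":-0.25,"y":0,"z":0,"twist":0,"hand":1},{"x":-0.25,"y":0,"z":0,"twist":0,"hand":1},{"x":-0.25,"y":0,"z":0,"twist":0,"hand":1},{"x":0,"y":0,"z":0,"twist":0,"hand":1},{"x":0,"y":0,"z":0,"twist":0,"hand":1}]}}

```text
time: 13.5
position: [440.6, 214.0, 198.1]
ee_rot: [-180.0, -0.0, 55.4]
contact_force: [-0.1, -0.2, 0.1]
grip_width: 0.999
```

```bash
python3 - <<'E'
from h import *
a=[]
for n in ['top','side']:
    p=get_image(n); u,v=(275,230) if n=='top' else (330,270); a.append(cv2.resize(p['frame'][v-60:v+60,u-60:u+60],(400,400),interpolation=cv2.INTER_CUBIC))
    f=p['frame'].astype(int); c=cloud(p,f.max(2)<70); k=c[(np.hypot(c[:,0]-526,c[:,1]-336)<20)&(c[:,2]>50)&(c[:,2]<95)]
    if len(k): print(n,'knob top',np.percentile(k,[2,50,98],axis=0).round(1))
    for t in ['pot_pale','pot_buff','pot_dark']:
        for r in regions_of(t,p)[:1]:
            g=cloud(p,r['region']); g=g[(g[:,2]>15)&(g[:,2]<70)]
            if len(g): print(t,round(r['confidence'],2),g.min(0).round(),g.max(0).round())
save({'frame':np.hstack(a)},'wheel.png')
E
python3 mv.py 418 390 120 55
```

```text
top knob top [[515.5 326.7  64. ]
 [524.4 335.9  73.4]
 [535.2 346.9  77.5]]
pot_pale 0.57 [387. 361.  15.] [445. 420.  50.]
pot_buff 0.55 [509. 197.  15.] [677. 386.  70.]
pot_dark 0.43 [514. 328.  41.] [529. 349.  69.]
side knob top [[522.7 329.5  58.4]
 [533.9 337.5  70.4]
 [539.4 345.2  74.8]]
pot_pale 0.65 [391. 361.  15.] [449. 419.  50.]
pot_buff 0.76 [391. 201.  15.] [431. 242.  64.]
pot_dark 0.21 [ 553. -147.   15.] [691. 106.  25.]
twist total 0.0022 = 1 x 0.0022
pos [440.6 213.7 197.9] yaw 55.4 F [ 0.1 -0.8 -1.2] shift total [ 0.6571 -0.5982  0.3897] = 4 x [ 0.1643 -0.1496  0.0974]
```

View pics/wheel.png

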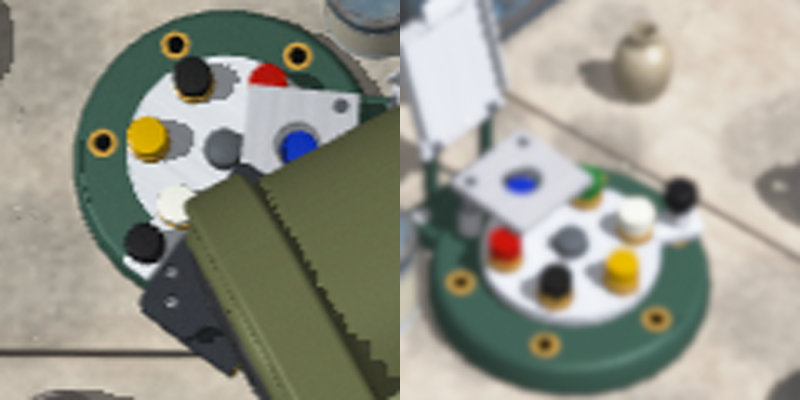

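The blue die is in the window at (520,183) in the crop, and the knob top is at 73 mm, so the pin is home. I go to the pale pot.

{"op": "arm_command", "data": {"plan": [{"x":0,"y":0,"z":0,"twist":0.0477,"hand":1},{"x":0,"y":0,"z":0,"twist":0.0477,"hand":1},{"x":0,"y":0,"z":0,"twist":0.0477,"hand":1},{"x":0,"y":0,"z":0,"twist":0.0477,"hand":1},{"x":0,"y":0,"z":0,"twist":0.0477,"hand":1},{"x":0,"y":0,"z":0,"twist":0.0477,"hand":1},{"x":0,"y":0,"z":0,"twist":0.0477,"hand":1},{"x":-0.0475,"y":-0.217,"z":0,"twist":0,"hand":1},{"x":-0.0475,"y":-0.217,"z":0,"twist":0,"hand":1},{"x":-0.0475,"y":-0.217,"z":0,"twist":0,"hand":1},{"x":-0.0475,"y":-0.217,"z":0,"twist":0,"hand":1},{"x":0,"y":0,"z":0.2,"twist":0,"hand":1},{"x":0,"y":0,"z":0.2,"twist":0,"hand":1},{"x":0,"y":0,"z":0.15,"twist":0,"hand":1},{"x":0,"y":0,"z":0,"twist":0,"hand":1},{"x":0,"y":0,"z":0,"twist":0,"hand":1},{"x":0,"y":0,"z":0,"twist":0,"hand":1}]}}

```text
time: 16.02
position: [418.0, 390.5, 90.1]
ee_rot: [-179.9, -0.1, -4.7]
contact_force: [0.2, 0.5, -0.1]
grip_width: 1.0
```

```bash
python3 - <<'E'
from h import *
p=get_image('side')
r=regions_of('pot_pale',p)[0]; g=cloud(p,r['region']); print(r['confidence'],g[g[:,2]>15].min(0).round(),g.max(0).round())
u,v=400,260; save({'frame':cv2.resize(p['frame'][v-50:v+50,u-60:u+60],(600,500),interpolation=2)},'pale.png')
E
python3 mv.py 418 390 10 -4.7
```

```text
0.97 [389. 364.  15.] [472. 418.  95.]
twist total -0.0002 = 1 x -0.0002
pos [417.7 390.2  89.7] yaw -4.7 F [ 0.8  0.5 -0. ] shift total [0.0017 0.0008 0.3983] = 2 x [0.0008 0.0004 0.1992]
```

View pics/pale.png

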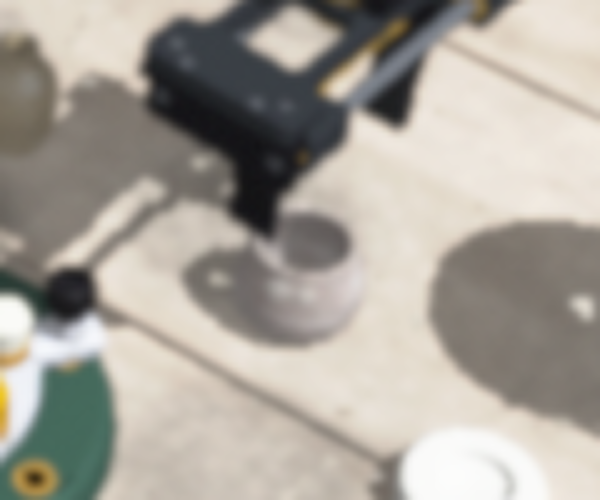

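The fingers straddle the pale pot. I descend, grip and lift.

{"op": "arm_command", "data": {"plan": [{"x":0.001,"y":0,"z":0.15,"twist":0,"hand":1},{"x":0,"y":0,"z":0.15,"twist":0,"hand":1},{"x":0,"y":0,"z":0.095,"twist":0,"hand":1},{"x":0,"y":0,"z":0,"twist":0,"hand":1},{"x":0,"y":0,"z":0,"twist":0,"hand":1},{"x":0,"y":0,"z":0,"twist":0,"hand":0.3},{"x":0,"y":0,"z":0,"twist":0,"hand":0.3},{"x":0,"y":0,"z":0,"twist":0,"hand":0.3},{"x":0,"y":0,"z":0,"twist":0,"hand":0.3},{"x":0,"y":0,"z":0,"twist":0,"hand":0.3},{"x":0,"y":0,"z":0,"twist":0,"hand":0.3}], "squeeze": 30}}

```text
time: 17.5
position: [417.3, 389.6, 9.4]
ee_rot: [-180.0, -0.0, -4.7]
contact_force: [-1.2, -1.1, 2.1]
grip_width: 0.661
```

```bash
python3 mv.py 583.5 250.5 150
```

```text
pos [417.3 389.6   9.4] yaw -4.7 F [-1.2 -1.1  2.1] shift total [ 0.8857  0.6245 -0.7029] = 6 x [ 0.1476  0.1041 -0.1171]
```

{"op": "arm_command", "data": {"plan": [{"x":0,"y":0,"z":-0.2,"twist":0,"hand":0.3},{"x":0,"y":0,"z":-0.2,"twist":0,"hand":0.3},{"x":0,"y":0,"z":-0.2,"twist":0,"hand":0.3},{"x":0.1476,"y":0.1041,"z":0,"twist":0,"hand":0.3},{"x":0.1476,"y":0.1041,"z":0,"twist":0,"hand":0.3},{"x":0.1476,"y":0.1041,"z":0,"twist":0,"hand":0.3},{"x":0.1476,"y":0.1041,"z":0,"twist":0,"hand":0.3},{"x":0.1476,"y":0.1041,"z":0,"twist":0,"hand":0.3},{"x":0.1476,"y":0.1041,"z":0,"twist":0,"hand":0.3},{"x":0,"y":0,"z":0,"twist":0,"hand":0.3},{"x":0,"y":0,"z":0,"twist":0,"hand":0.3},{"x":0,"y":0,"z":0,"twist":0,"hand":0.3},{"x":0,"y":0,"z":0,"twist":0,"hand":0.3}]}}

```text
time: 19.12
position: [582.6, 251.5, 129.2]
ee_rot: [-180.0, 0.0, -4.6]
contact_force: [-0.3, 1.2, -1.3]
grip_width: 0.66
```

```bash
python3 - <<'E'
from h import *
o=get_obs();P=o['position'];print(np.round(P,1),np.round(o['contact_force'],1))
for n in ['side','top']:
    p=get_image(n)
    for r in regions_of('pot_pale',p)[:1]:
        g=cloud(p,r['region']); g=g[np.linalg.norm(g[:,:2]-P[:2],axis=1)<45];print(n,r['confidence'],r['box'],len(g),g.min(0).round(),g.max(0).round())
    if n=='side':
        u,v=np.array(r['box']).reshape(2,2).mean(0).astype(int); save({'frame':cv2.resize(p['frame'][v-50:v+50,u-60:u+60],(600,500),interpolation=2)},'pale2.png')
    for r in landmark_of('pot_pale',p)[:1]: print(r['confidence'],px2w(p,r['location'],z=P[2]-9.3).round(1))
E
python3 mv.py 583.5 250.5 90 -4.7
```

```text
[582.6 251.5 129.2] [-0.3  1.2 -1.3]
side 0.84 [298.3, 225.1, 321.8, 252.3] 425 [550. 234.  73.] [618. 282. 166.]
0.61 [576.1 245.2 119.9]
twist total -0.0001 = 1 x -0.0001
pos [583.3 250.5 129.2] yaw -4.7 F [ 1.   0.5 -0.3] shift total [ 0.0009 -0.      0.1962] = 1 x [ 0.0009 -0.      0.1962]
```

View pics/pale2.png

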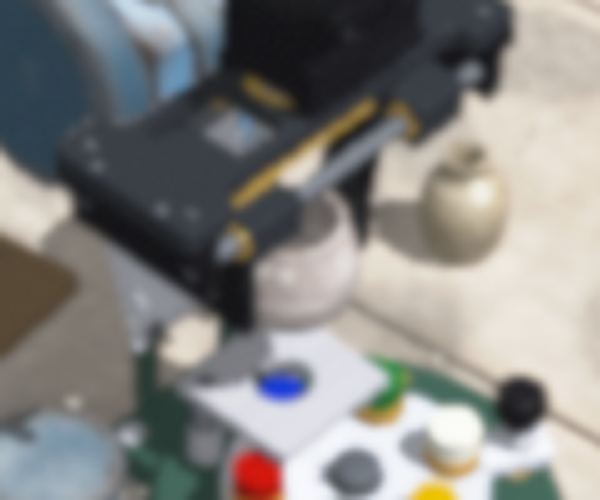

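The pot hangs upright over the bed, with its blue window visible. I press down.

{"op": "arm_command", "data": {"plan": [{"x":0,"y":0,"z":0.12,"twist":0,"hand":0.3},{"x":0,"y":0,"z":0.1,"twist":0,"hand":0.3},{"x":0,"y":0,"z":0.03,"twist":0,"hand":0.3},{"x":0,"y":0,"z":0.02,"twist":0,"hand":0.3},{"x":0,"y":0,"z":0.02,"twist":0,"hand":0.3},{"x":0,"y":0,"z":0.015,"twist":0,"hand":0.3},{"x":0,"y":0,"z":0,"twist":0,"hand":0.3},{"x":0,"y":0,"z":0,"twist":0,"hand":0.3},{"x":0,"y":0,"z":0,"twist":0,"hand":0.3}]}}

```text
time: 20.55
position: [583.4, 250.4, 69.8]
ee_rot: [-180.0, -0.0, -4.7]
contact_force: [-4.8, -1.5, 7.9]
grip_width: 0.663
```

```bash
python3 mv.py 583.5 250.5 66 -4.7
```

```text
twist total -0.0002 = 1 x -0.0002
pos [583.4 250.4  69.8] yaw -4.7 F [-4.8 -1.5  7.9] shift total [ 0.0004 -0.0007  0.0191] = 1 x [ 0.0004 -0.0007  0.0191]
```

{"op": "arm_command", "data": {"plan": [{"x":0,"y":0,"z":0.01,"twist":0,"hand":0.3},{"x":0,"y":0,"z":0.007,"twist":0,"hand":0.3},{"x":0,"y":0,"z":0,"twist":0,"hand":0.3},{"x":0,"y":0,"z":0,"twist":0,"hand":0.3},{"x":0,"y":0,"z":0,"twist":0,"hand":0.3},{"x":0,"y":0,"z":0,"twist":0,"hand":0.3}]}}

```text
time: 21.3
position: [583.6, 250.5, 69.2]
ee_rot: [-179.9, -0.0, -4.7]
contact_force: [-9.8, -4.8, 20.0]
grip_width: 0.663
```

```bash
python3 - <<'E'
from h import *
o=get_obs();print(np.round(o['position'],1),np.round(o['contact_force'],1))
p=get_image('side'); r=regions_of('stamp_bed',p)[0]; g=cloud(p,r['region']); g=g[(g[:,2]>50)&(g[:,2]<76)]; print(r['confidence'],np.median(g[:,2]))
print([ (q['confidence'],px2w(p,q['location'],z=60).round(1)) for q in landmark_of('pot_pale',p)[:1]])
save({'frame':cv2.resize(p['frame'][210:310,250:370],(600,500),interpolation=2)},'press.png')
E
```

```text
[583.6 250.5  69.2] [-9.8 -4.8 20. ]
0.64 58.390542902653856
[(0.69, array([584.1, 245.5,  60. ]))]
```

View pics/press.png

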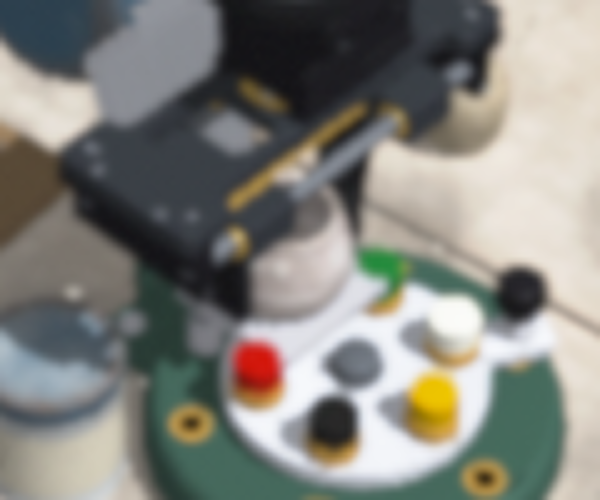

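Bed depth fell 10 mm to 58.4 and the force is 20 N, so it was fully home for 0.5 s. I lift over the cover and carry the pot to the board.

{"op": "arm_command", "data": {"plan": [{"x":0,"y":0,"z":-0.03,"twist":0,"hand":0.3},{"x":0,"y":0,"z":-0.05,"twist":0,"hand":0.3},{"x":0,"y":0,"z":-0.19,"twist":0,"hand":0.3},{"x":0,"y":0,"z":-0.19,"twist":0,"hand":0.3},{"x":0,"y":0,"z":-0.19,"twist":0,"hand":0.3},{"x":0,"y":0,"z":-0.19,"twist":0,"hand":0.3},{"x":0.0533,"y":0.2253,"z":0,"twist":0,"hand":0.3},{"x":0.0533,"y":0.2253,"z":0,"twist":0,"hand":0.3},{"x":0.0533,"y":0.2253,"z":0,"twist":0,"hand":0.3},{"x":0.0533,"y":0.2253,"z":0,"twist":0,"hand":0.3},{"x":0.0533,"y":0.2253,"z":0,"twist":0,"hand":0.3},{"x":0.0533,"y":0.2253,"z":0,"twist":0,"hand":0.3},{"x":0.0533,"y":0.2253,"z":0,"twist":0,"hand":0.3},{"x":0,"y":0,"z":0,"twist":0,"hand":0.3},{"x":0,"y":0,"z":0,"twist":0,"hand":0.3},{"x":0,"y":0,"z":0,"twist":0,"hand":0.3}]}}

```text
time: 23.45
position: [632.0, -68.1, 232.8]
ee_rot: [-179.9, -0.0, -4.6]
contact_force: [0.2, 0.2, 0.1]
grip_width: 0.668
```

```bash
python3 mv.py 632 -70 40 -4.7; python3 - <<'E'
from h import *
p=get_image('side'); c=cloud(p,np.ones((480,640),bool)); s=c[(c[:,2]>90)&(c[:,2]<190)&(c[:,1]<110)&(c[:,1]>-150)&(c[:,0]<560)]; print('scale xmax',np.percentile(s[:,0],[90,99,99.9,100]))
b=c[(c[:,0]>560)&(c[:,0]<720)&(c[:,1]<-140)&(c[:,1]>-260)&(c[:,2]>30)]; print('box',len(b),np.percentile(b,[1,99],axis=0).round())
E
```

```text
twist total 0.0007 = 1 x 0.0007
pos [632.  -68.1 232.8] yaw -4.6 F [0.2 0.2 0.1] shift total [8.000e-04 9.600e-03 9.638e-01] = 4 x [2.00e-04 2.40e-03 2.41e-01]
scale xmax [510.73507339 519.67580239 522.08799182 523.52527814]
box 2060 [[ 562. -259.   31.]
 [ 677. -164.   89.]]
```

{"op": "arm_command", "data": {"plan": [{"x":0.065,"y":0.005,"z":0,"twist":0,"hand":0.3},{"x":0,"y":0,"z":0,"twist":0,"hand":0.3},{"x":0,"y":0,"z":0.22,"twist":0,"hand":0.3},{"x":0,"y":0,"z":0.22,"twist":0,"hand":0.3},{"x":0,"y":0,"z":0.22,"twist":0,"hand":0.3},{"x":0,"y":0,"z":0.22,"twist":0,"hand":0.3},{"x":0,"y":0,"z":0.08,"twist":0,"hand":0.3},{"x":0,"y":0,"z":0.03,"twist":0,"hand":0.3},{"x":0,"y":0,"z":0,"twist":0,"hand":0.3},{"x":0,"y":0,"z":0,"twist":0,"hand":0.3},{"x":0,"y":0,"z":0,"twist":0,"hand":0.3}]}}

```text
time: 24.88
position: [645.5, -72.2, 36.2]
ee_rot: [-180.0, -0.1, -4.7]
contact_force: [-0.5, 0.0, -0.6]
grip_width: 0.663
```

```bash
python3 mv.py 645 -70 27.8 -4.7
```

```text
twist total -0.0002 = 1 x -0.0002
pos [645.5 -72.2  36.2] yaw -4.7 F [-0.5  0.  -0.6] shift total [-0.0033 -0.011   0.0418] = 1 x [-0.0033 -0.011   0.0418]
```

{"op": "arm_command", "data": {"plan": [{"x":0,"y":0,"z":0.025,"twist":0,"hand":0.3},{"x":0,"y":0,"z":0.015,"twist":0,"hand":0.3},{"x":0,"y":0,"z":0,"twist":0,"hand":0.3},{"x":0,"y":0,"z":0,"twist":0,"hand":0.3},{"x":0,"y":0,"z":0,"twist":0,"hand":0.3}]}}

```text
time: 25.5
position: [644.5, -72.1, 27.4]
ee_rot: [-180.0, 0.0, -4.7]
contact_force: [-2.0, 0.1, 5.8]
grip_width: 0.661
```

{"op": "arm_command", "data": {"plan": [{"x":0,"y":0,"z":-0.004,"twist":0,"hand":1},{"x":0,"y":0,"z":0,"twist":0,"hand":1},{"x":0,"y":0,"z":0,"twist":0,"hand":1},{"x":0,"y":0,"z":0,"twist":0,"hand":1},{"x":0,"y":0,"z":0,"twist":0,"hand":1},{"x":0,"y":0,"z":-0.05,"twist":0,"hand":1},{"x":0,"y":0,"z":-0.2,"twist":0,"hand":1},{"x":0,"y":0,"z":-0.24,"twist":0,"hand":1},{"x":0,"y":0,"z":-0.24,"twist":0,"hand":1},{"x":0,"y":0,"z":-0.24,"twist":0,"hand":1},{"x":0,"y":0,"z":-0.08,"twist":0,"hand":1},{"x":0,"y":0,"z":0,"twist":0,"hand":1},{"x":0,"y":0,"z":0,"twist":0,"hand":1}]}}

```text
time: 27.12
position: [643.6, -72.0, 235.4]
ee_rot: [180.0, 0.2, -4.7]
contact_force: [0.6, 0.2, -0.1]
grip_width: 0.997
```

```bash
python3 - <<'E'
from h import *
for n in ['top','side']:
    p=get_image(n)
    for t in ['pot_pale','pot_buff','pot_dark']:
        for r in regions_of(t,p)[:1]:
            g=cloud(p,r['region']); g=g[(g[:,2]>15)]; print(n,t,round(r['confidence'],2),g.min(0).round(),g.max(0).round())
    save(p,n+'1.png')
E
python3 mv.py 407 222 235 -4.7
```

```text
top pot_pale 0.58 [614. -97.  17.] [670. -41.  68.]
top pot_buff 0.87 [384. 201.  28.] [426. 242.  62.]
side pot_buff 0.74 [393. 203.  15.] [431. 245.  60.]
side pot_dark 0.46 [541. 168.  79.] [620. 204. 181.]
twist total -0.0002 = 1 x -0.0002
pos [644.4 -72.2 237.1] yaw -4.7 F [-0.  -0.5  0. ] shift total [-1.3037 -1.3688  0.0106] = 8 x [-0.163  -0.1711  0.0013]
```

View pics/top1.png

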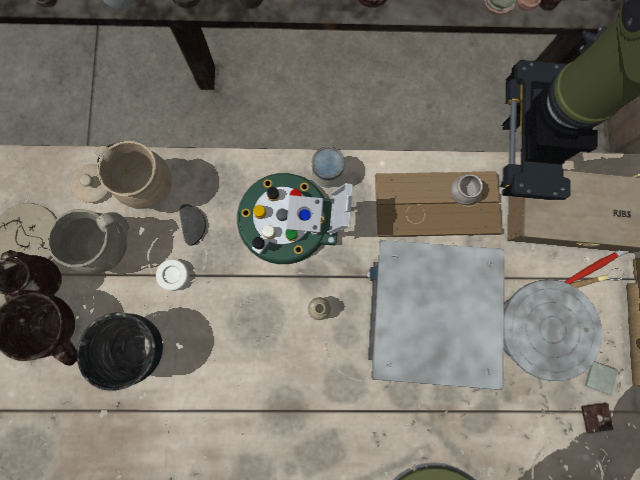

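The pale pot stands on the board at (467,188), and the bottle is still at (319,308). I move to it.

{"op": "arm_command", "data": {"plan": [{"x":-0.163,"y":-0.1711,"z":0,"twist":0,"hand":1},{"x":-0.163,"y":-0.1711,"z":0,"twist":0,"hand":1},{"x":-0.163,"y":-0.1711,"z":0,"twist":0,"hand":1},{"x":-0.163,"y":-0.1711,"z":0,"twist":0,"hand":1},{"x":-0.163,"y":-0.1711,"z":0,"twist":0,"hand":1},{"x":-0.163,"y":-0.1711,"z":0,"twist":0,"hand":1},{"x":-0.163,"y":-0.1711,"z":0,"twist":0,"hand":1},{"x":-0.163,"y":-0.1711,"z":0,"twist":0,"hand":1},{"x":0,"y":0,"z":0,"twist":0,"hand":1},{"x":0,"y":0,"z":0.23,"twist":0,"hand":1},{"x":0,"y":0,"z":0.23,"twist":0,"hand":1},{"x":0,"y":0,"z":0.23,"twist":0,"hand":1},{"x":0,"y":0,"z":0,"twist":0,"hand":1},{"x":0,"y":0,"z":0,"twist":0,"hand":1},{"x":0,"y":0,"z":0,"twist":0,"hand":1}]}}

```text
time: 29.4
position: [409.0, 222.9, 101.9]
ee_rot: [-179.9, -0.2, -4.8]
contact_force: [-0.7, -0.0, 0.8]
grip_width: 0.995
```

```bash
python3 mv.py 407 222 9.8 -4.7;  python3 - <<'E'
from h import *
p=get_image('side')
for r in regions_of('pot_buff',p)[:1]:
  g=cloud(p,r['region']); g=g[(g[:,2]>15)&(g[:,2]<62)]; print(r['confidence'],g.min(0).round(),g.max(0).round())
save({'frame':cv2.resize(p['frame'][170:270,280:400],(600,500),interpolation=2)},'buff.png')
E
```

```text
twist total -0.0003 = 1 x -0.0003
pos [409.  222.9 101.9] yaw -4.8 F [-0.7 -0.   0.8] shift total [-0.0095  0.0055  0.4604] = 2 x [-0.0048  0.0027  0.2302]
0.6 [396. 204.  15.] [431. 242.  61.]
```

View pics/buff.png

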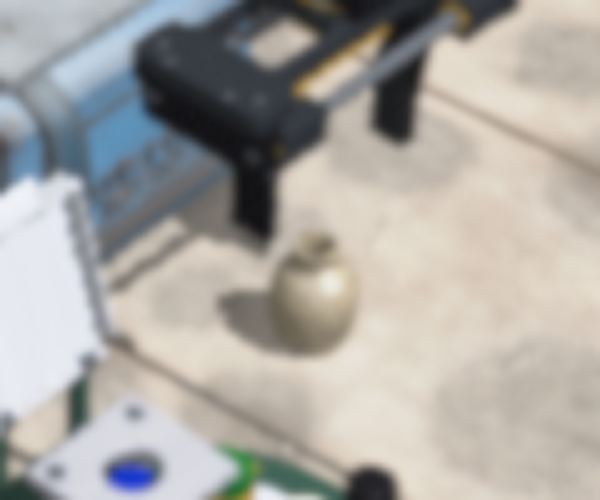

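The bottle is between and below the fingers. I descend and grip.

{"op": "arm_command", "data": {"plan": [{"x":-0.006,"y":0.003,"z":0,"twist":0,"hand":1},{"x":0,"y":0,"z":0.2,"twist":0,"hand":1},{"x":0,"y":0,"z":0.16,"twist":0,"hand":1},{"x":0,"y":0,"z":0.1,"twist":0,"hand":1},{"x":0,"y":0,"z":0,"twist":0,"hand":1},{"x":0,"y":0,"z":0,"twist":0,"hand":1},{"x":0,"y":0,"z":0,"twist":0,"hand":0.2},{"x":0,"y":0,"z":0,"twist":0,"hand":0.2},{"x":0,"y":0,"z":0,"twist":0,"hand":0.2},{"x":0,"y":0,"z":0,"twist":0,"hand":0.2},{"x":0,"y":0,"z":0,"twist":0,"hand":0.2},{"x":0,"y":0,"z":0,"twist":0,"hand":0.2},{"x":0,"y":0,"z":0,"twist":0,"hand":0.2}], "squeeze": 30}}

```text
time: 31.12
position: [406.0, 221.7, 7.6]
ee_rot: [-180.0, 0.0, -4.7]
contact_force: [-0.9, 0.6, 0.2]
grip_width: 0.481
```

```bash
python3 mv.py 583.5 250.5 130 -4.7
```

```text
twist total -0.0002 = 1 x -0.0002
pos [406.  221.7   7.6] yaw -4.7 F [-0.9  0.6  0.2] shift total [ 0.8728 -0.2163 -0.6121] = 5 x [ 0.1746 -0.0433 -0.1224]
```

{"op": "arm_command", "data": {"plan": [{"x":0,"y":0,"z":-0.2,"twist":0,"hand":0.2},{"x":0,"y":0,"z":-0.2,"twist":0,"hand":0.2},{"x":0,"y":0,"z":-0.21,"twist":0,"hand":0.2},{"x":0.1746,"y":-0.0433,"z":0,"twist":0,"hand":0.2},{"x":0.1746,"y":-0.0433,"z":0,"twist":0,"hand":0.2},{"x":0.1746,"y":-0.0433,"z":0,"twist":0,"hand":0.2},{"x":0.1746,"y":-0.0433,"z":0,"twist":0,"hand":0.2},{"x":0.1746,"y":-0.0433,"z":0,"twist":0,"hand":0.2},{"x":0,"y":0,"z":0,"twist":0,"hand":0.2},{"x":0,"y":0,"z":0,"twist":0,"hand":0.2},{"x":0,"y":0,"z":0,"twist":0,"hand":0.2},{"x":0,"y":0,"z":0,"twist":0,"hand":0.2}]}}

```text
time: 32.62
position: [583.0, 250.5, 129.9]
ee_rot: [-180.0, -0.0, -4.7]
contact_force: [-0.2, -0.0, -1.1]
grip_width: 0.481
```

```bash
python3 - <<'E'
from h import *
o=get_obs();P=o['position'];print(np.round(P,1),np.round(o['contact_force'],1))
p=get_image('side')
for r in regions_of('pot_buff',p)[:1]:
    g=cloud(p,r['region']); g=g[(np.linalg.norm(g[:,:2]-P[:2],axis=1)<35)&(g[:,2]<180)&(g[:,2]>115)];print(r['confidence'],r['box'],len(g),np.percentile(g,[2,98],axis=0).round())
for r in landmark_of('pot_buff',p)[:1]: print(r['confidence'],px2w(p,r['location'],z=P[2]-8).round(1))
save({'frame':cv2.resize(p['frame'][190:290,250:370],(600,500),interpolation=2)},'buff2.png')
E
python3 mv.py 583.5 250.5 78 -4.7
```

```text
[583.  250.5 129.9] [-0.2 -0.  -1.1]
0.54 [301.8, 226.5, 316.8, 250.5] 199 [[572. 256. 126.]
 [604. 269. 167.]]
0.69 [584.8 242.5 121.9]
twist total -0.0001 = 1 x -0.0001
pos [583.4 250.5 129.9] yaw -4.7 F [-0.4 -0.  -1.3] shift total [ 6.000e-04 -1.000e-04  2.596e-01] = 2 x [ 3.000e-04 -1.000e-04  1.298e-01]
```

View pics/buff2.png

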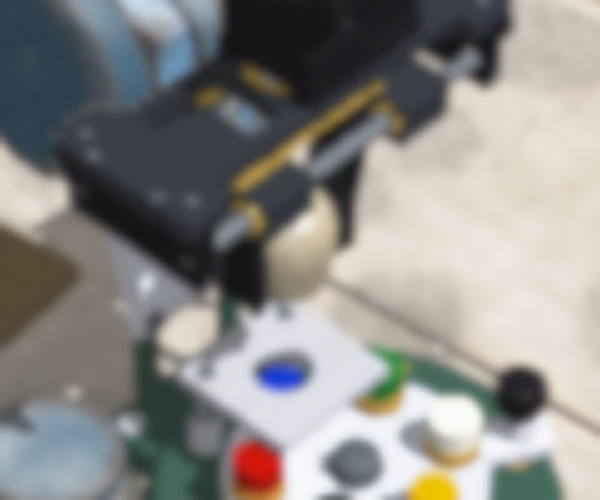

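The bottle is upright and centred. I press it.

{"op": "arm_command", "data": {"plan": [{"x":0,"y":0,"z":0.12,"twist":0,"hand":0.2},{"x":0,"y":0,"z":0.1,"twist":0,"hand":0.2},{"x":0,"y":0,"z":0.04,"twist":0,"hand":0.2},{"x":0,"y":0,"z":0.02,"twist":0,"hand":0.2},{"x":0,"y":0,"z":0.02,"twist":0,"hand":0.2},{"x":0,"y":0,"z":0.02,"twist":0,"hand":0.2},{"x":0,"y":0,"z":0.01,"twist":0,"hand":0.2},{"x":0,"y":0,"z":0,"twist":0,"hand":0.2},{"x":0,"y":0,"z":0,"twist":0,"hand":0.2},{"x":0,"y":0,"z":0,"twist":0,"hand":0.2}]}}

```text
time: 34.02
position: [583.8, 251.2, 67.0]
ee_rot: [-179.9, -0.0, -4.7]
contact_force: [-8.3, -2.6, 16.2]
grip_width: 0.481
```

```bash
python3 - <<'E'
from h import *
o=get_obs();print(np.round(o['position'],1),np.round(o['contact_force'],1))
p=get_image('side'); r=regions_of('stamp_bed',p)[0]; g=cloud(p,r['region']); g=g[(g[:,2]>50)&(g[:,2]<76)]; print(r['confidence'],np.median(g[:,2]))
E
```

```text
[583.8 251.2  67. ] [-8.3 -2.6 16.2]
0.69 58.49798916648243
```

{"op": "arm_command", "data": {"plan": [{"x":0,"y":0,"z":0.006,"twist":0,"hand":0.2},{"x":0,"y":0,"z":0,"twist":0,"hand":0.2},{"x":0,"y":0,"z":0,"twist":0,"hand":0.2},{"x":0,"y":0,"z":0,"twist":0,"hand":0.2},{"x":0,"y":0,"z":0,"twist":0,"hand":0.2},{"x":0,"y":0,"z":-0.04,"twist":0,"hand":0.2},{"x":0,"y":0,"z":-0.05,"twist":0,"hand":0.2},{"x":0,"y":0,"z":-0.19,"twist":0,"hand":0.2},{"x":0,"y":0,"z":-0.19,"twist":0,"hand":0.2},{"x":0,"y":0,"z":-0.19,"twist":0,"hand":0.2},{"x":0,"y":0,"z":-0.19,"twist":0,"hand":0.2},{"x":0.0794,"y":0.2147,"z":0,"twist":0,"hand":0.2},{"x":0.0794,"y":0.2147,"z":0,"twist":0,"hand":0.2},{"x":0.0794,"y":0.2147,"z":0,"twist":0,"hand":0.2},{"x":0.0794,"y":0.2147,"z":0,"twist":0,"hand":0.2},{"x":0.0794,"y":0.2147,"z":0,"twist":0,"hand":0.2},{"x":0,"y":0,"z":0,"twist":0,"hand":0.2},{"x":0,"y":0,"z":0,"twist":0,"hand":0.2},{"x":0,"y":0,"z":0,"twist":0,"hand":0.2},{"x":0,"y":0,"z":0,"twist":0,"hand":0.2}]}}

```text
time: 36.62
position: [644.9, 31.4, 232.4]
ee_rot: [-180.0, -0.0, -4.6]
contact_force: [-0.1, 0.3, -1.3]
grip_width: 0.485
```

```bash
python3 mv.py 645 30 35 -4.7
```

```text
twist total 0.0005 = 1 x 0.0005
pos [644.9  31.4 232.4] yaw -4.6 F [-0.1  0.3 -1.3] shift total [0.001 0.007 0.987] = 4 x [2.000e-04 1.700e-03 2.467e-01]
```

{"op": "arm_command", "data": {"plan": [{"x":0,"y":0,"z":0.22,"twist":0,"hand":0.2},{"x":0,"y":0,"z":0.22,"twist":0,"hand":0.2},{"x":0,"y":0,"z":0.22,"twist":0,"hand":0.2},{"x":0,"y":0,"z":0.22,"twist":0,"hand":0.2},{"x":0,"y":0,"z":0.1,"twist":0,"hand":0.2},{"x":0,"y":0,"z":0,"twist":0,"hand":0.2},{"x":0,"y":0,"z":0,"twist":0,"hand":0.2},{"x":0,"y":0,"z":0.02,"twist":0,"hand":0.2},{"x":0,"y":0,"z":0.02,"twist":0,"hand":0.2},{"x":0,"y":0,"z":0.008,"twist":0,"hand":0.2},{"x":0,"y":0,"z":0,"twist":0,"hand":0.2},{"x":0,"y":0,"z":0,"twist":0,"hand":0.2},{"x":0,"y":0,"z":0,"twist":0,"hand":0.2}]}}

```text
time: 38.25
position: [645.1, 29.9, 26.9]
ee_rot: [-180.0, -0.0, -4.7]
contact_force: [0.1, 0.1, 0.2]
grip_width: 0.481
```

{"op": "arm_command", "data": {"plan": [{"x":0,"y":0,"z":0.008,"twist":0,"hand":0.2},{"x":0,"y":0,"z":0,"twist":0,"hand":0.2},{"x":0,"y":0,"z":0,"twist":0,"hand":0.2},{"x":0,"y":0,"z":0,"twist":0,"hand":0.2}]}}

```text
time: 38.75
position: [645.3, 29.7, 25.6]
ee_rot: [180.0, -0.0, -4.7]
contact_force: [-0.9, -1.3, 4.4]
grip_width: 0.486
```

The bottle is standing on the board. I release, retreat and look before closing the cover.

{"op": "arm_command", "data": {"plan": [{"x":0,"y":0,"z":-0.003,"twist":0,"hand":1},{"x":0,"y":0,"z":0,"twist":0,"hand":1},{"x":0,"y":0,"z":0,"twist":0,"hand":1},{"x":0,"y":0,"z":0,"twist":0,"hand":1},{"x":0,"y":0,"z":0,"twist":0,"hand":1},{"x":0,"y":0,"z":-0.05,"twist":0,"hand":1},{"x":0,"y":0,"z":-0.2,"twist":0,"hand":1},{"x":0,"y":0,"z":-0.24,"twist":0,"hand":1},{"x":0,"y":0,"z":-0.24,"twist":0,"hand":0},{"x":0,"y":0,"z":-0.24,"twist":0,"hand":0},{"x":0,"y":0,"z":-0.08,"twist":0,"hand":0},{"x":0,"y":0,"z":0,"twist":0,"hand":0},{"x":0,"y":0,"z":0,"twist":0,"hand":0}]}}

```text
time: 40.38
position: [644.0, 29.9, 233.6]
ee_rot: [180.0, 0.2, -4.7]
contact_force: [-0.2, -0.1, -1.4]
grip_width: 0.515
```

```bash
python3 - <<'E'
from h import *
for n in ['top','side']:
    p=get_image(n)
    for t in ['pot_pale','pot_buff','dust_cover']:
        for r in regions_of(t,p)[:1]:
            g=cloud(p,r['region']); g=g[(g[:,2]>15)]; print(n,t,round(r['confidence'],2),g.min(0).round(),g.max(0).round())
            if t=='dust_cover':
                for z in (90,110,130,150,165): print(z,np.median(g[abs(g[:,2]-z)<6],0).round())
E
python3 mv.py 580 115 235 -4.7
```

```text
top pot_buff 0.9 [622.  -1.  15.] [664.  51.  80.]
top dust_cover 0.81 [540. 170.  81.] [615. 201. 185.]
90 [587. 195.  91.]
110 [583. 190. 110.]
130 [579. 184. 131.]
150 [542. 186. 149.]
165 [572. 177. 168.]
side pot_pale 0.69 [ 622. -142.   17.] [707. -72.  66.]
side pot_buff 0.97 [619. -26.  18.] [669.  50.  82.]
side dust_cover 0.91 [469.  96.  70.] [619. 204. 184.]
90 [576. 194.  90.]
110 [577. 189. 110.]
130 [576. 182. 130.]
150 [576. 176. 150.]
165 [595. 178. 167.]
twist total -0.0002 = 1 x -0.0002
pos [644.9  29.9 235.3] yaw -4.7 F [-0.  -0.8 -0.9] shift total [-0.3582 -0.3977  0.0015] = 3 x [-0.1194 -0.1326  0.0005]
```

{"op": "arm_command", "data": {"plan": [{"x":-0.1194,"y":-0.1326,"z":0,"twist":0,"hand":0},{"x":-0.1194,"y":-0.1326,"z":0,"twist":0,"hand":0},{"x":-0.1194,"y":-0.1326,"z":0,"twist":0,"hand":0},{"x":0,"y":0,"z":0,"twist":0,"hand":0},{"x":0,"y":0,"z":0.2,"twist":0,"hand":0},{"x":0,"y":0,"z":0.2,"twist":0,"hand":0},{"x":0,"y":0,"z":0.06,"twist":0,"hand":0},{"x":0,"y":0,"z":0,"twist":0,"hand":0},{"x":0,"y":0,"z":0,"twist":0,"hand":0},{"x":0,"y":0,"z":0,"twist":0,"hand":0}]}}

```text
time: 42.02
position: [581.3, 115.2, 145.5]
ee_rot: [-179.9, -0.2, -4.7]
contact_force: [0.1, -0.6, -0.3]
grip_width: 0.005
```

```bash
python3 mv.py 579 203 142 -4.7
```

```text
twist total -0.0002 = 1 x -0.0002
pos [581.3 115.2 145.5] yaw -4.7 F [ 0.1 -0.6 -0.3] shift total [-0.0473 -0.4364  0.0174] = 2 x [-0.0237 -0.2182  0.0087]
```

{"op": "arm_command", "data": {"plan": [{"x":-0.03,"y":-0.08,"z":0.01,"twist":0,"hand":0},{"x":0,"y":-0.06,"z":0,"twist":0,"hand":0},{"x":0,"y":-0.06,"z":0,"twist":0,"hand":0},{"x":0,"y":-0.06,"z":0,"twist":0,"hand":0},{"x":0,"y":-0.06,"z":0,"twist":0,"hand":0},{"x":0,"y":-0.06,"z":0,"twist":0,"hand":0},{"x":0,"y":-0.05,"z":0,"twist":0,"hand":0},{"x":0,"y":0,"z":0,"twist":0,"hand":0},{"x":0,"y":0,"z":0,"twist":0,"hand":0}]}}

```text
time: 43.15
position: [581.3, 201.2, 141.8]
ee_rot: [-180.0, 0.0, -4.7]
contact_force: [0.8, -0.4, -0.2]
grip_width: 0.004
```

```bash
python3 mv.py 582 217 136 -4.7; python3 - <<'E'
from h import *
p=get_image('side'); save({'frame':cv2.resize(p['frame'][170:290,220:364],(600,500),interpolation=2)},'cov.png')
E
```

```text
twist total -0.0002 = 1 x -0.0002
pos [581.3 201.2 141.8] yaw -4.7 F [ 0.8 -0.4 -0.2] shift total [-0.0029 -0.0788  0.0288] = 1 x [-0.0029 -0.0788  0.0288]
```

View pics/cov.png

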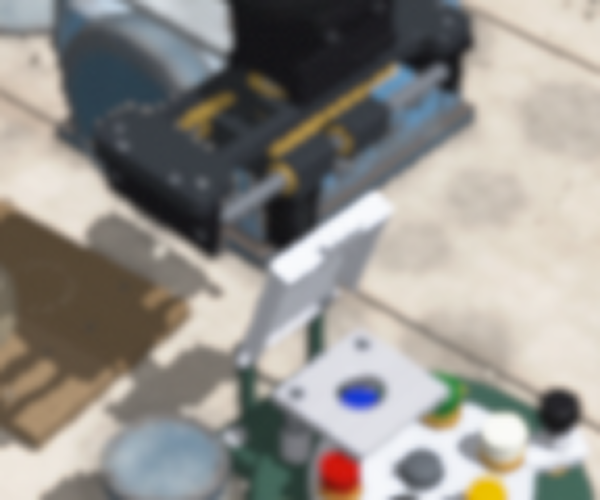

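The cover is past vertical and leaning over the bed. I follow the arc down.

{"op": "arm_command", "data": {"plan": [{"x":0,"y":-0.04,"z":0.015,"twist":0,"hand":0},{"x":0,"y":-0.04,"z":0.015,"twist":0,"hand":0},{"x":0,"y":-0.031,"z":0.025,"twist":0,"hand":0},{"x":0,"y":-0.031,"z":0.025,"twist":0,"hand":0},{"x":0,"y":-0.025,"z":0.03,"twist":0,"hand":0},{"x":0,"y":-0.025,"z":0.03,"twist":0,"hand":0},{"x":0,"y":-0.015,"z":0.037,"twist":0,"hand":0},{"x":0,"y":-0.015,"z":0.037,"twist":0,"hand":0},{"x":0,"y":-0.005,"z":0.03,"twist":0,"hand":0},{"x":0,"y":-0.005,"z":0.03,"twist":0,"hand":0},{"x":0,"y":0,"z":0,"twist":0,"hand":0},{"x":0,"y":0,"z":0,"twist":0,"hand":0},{"x":0,"y":0,"z":0,"twist":0,"hand":0}]}}

```text
time: 44.82
position: [585.3, 247.4, 87.3]
ee_rot: [-180.0, -0.0, -4.7]
contact_force: [0.7, -0.8, 0.2]
grip_width: 0.007
```

```bash
python3 mv.py 585 248 84 -4.7
```

```text
twist total -0.0002 = 1 x -0.0002
pos [585.3 247.4  87.3] yaw -4.7 F [ 0.7 -0.8  0.2] shift total [-0.0019 -0.0027  0.0164] = 1 x [-0.0019 -0.0027  0.0164]
```

{"op": "arm_command", "data": {"plan": [{"x":0,"y":0,"z":0.012,"twist":0,"hand":0},{"x":0,"y":0,"z":0.01,"twist":0,"hand":0},{"x":0,"y":0,"z":0,"twist":0,"hand":0},{"x":0,"y":0,"z":0,"twist":0,"hand":0},{"x":0,"y":0,"z":0,"twist":0,"hand":0}]}}

```text
time: 45.45
position: [585.5, 247.6, 83.9]
ee_rot: [-180.0, -0.0, -4.7]
contact_force: [-1.9, -0.7, 6.9]
grip_width: 0.006
```

{"op": "arm_command", "data": {"plan": [{"x":0,"y":0,"z":0.008,"twist":0,"hand":0},{"x":0,"y":0,"z":0,"twist":0,"hand":0},{"x":0,"y":0,"z":0,"twist":0,"hand":0},{"x":0,"y":0,"z":-0.1,"twist":0,"hand":0},{"x":0,"y":0,"z":-0.22,"twist":0,"hand":0},{"x":0,"y":0,"z":-0.22,"twist":0,"hand":0},{"x":0,"y":0,"z":-0.22,"twist":0,"hand":0},{"x":0,"y":-0.25,"z":0,"twist":0,"hand":0},{"x":0,"y":-0.25,"z":0,"twist":0,"hand":0},{"x":0,"y":-0.25,"z":0,"twist":0,"hand":0},{"x":-0.2,"y":-0.2,"z":0,"twist":0,"hand":0},{"x":-0.2,"y":-0.2,"z":0,"twist":0,"hand":0},{"x":0,"y":0,"z":0,"twist":0,"hand":0},{"x":0,"y":0,"z":0,"twist":0,"hand":0}]}}

```text
time: 47.2
position: [524.7, 483.1, 233.4]
ee_rot: [180.0, -0.1, -4.7]
contact_force: [0.2, -0.5, -0.1]
grip_width: 0.003
```

```bash
python3 - <<'E'
from h import *
for n in ['top','side']:
    p=get_image(n); save(p,n+'2.png')
    for t in ['pot_pale','pot_buff','dust_cover','ink_tin','kidney','mould']:
        for r in regions_of(t,p)[:1]:
            g=cloud(p,r['region']); q=g
            print(n,t,round(r['confidence'],2),np.percentile(g,[3,97],axis=0).round().tolist())
            if t=='dust_cover':
                g=g[(g[:,2]>75)&(g[:,2]<110)]; A=np.c_[g[:,:2],np.ones(len(g))]; s=np.linalg.lstsq(A,g[:,2],rcond=None)[0]; print('slope',s[:2],np.median(g[:,2]))
print(get_obs()['position'],get_obs()['contact_force'])
E
```

```text
top pot_pale 0.63 [[645.0, -126.0, 21.0], [697.0, -74.0, 64.0]]
top pot_buff 0.63 [[624.0, 13.0, 26.0], [660.0, 50.0, 78.0]]
top dust_cover 0.67 [[546.0, 204.0, 74.0], [616.0, 292.0, 86.0]]
slope [ 0.00217893 -0.00162235] 83.43923533186843
top ink_tin 0.8 [[653.0, 178.0, 3.0], [711.0, 234.0, 74.0]]
top kidney 0.73 [[536.0, 455.0, 6.0], [607.0, 501.0, 12.0]]
top mould 0.54 [[472.0, 480.0, 4.0], [497.0, 502.0, 21.0]]
side pot_pale 0.69 [[652.0, -129.0, 24.0], [704.0, -75.0, 63.0]]
side pot_buff 0.93 [[635.0, 17.0, 24.0], [667.0, 49.0, 77.0]]
side dust_cover 0.78 [[552.0, 202.0, 70.0], [623.0, 291.0, 85.0]]
slope [-0.00558149 -0.0112882 ] 81.96210514218954
side ink_tin 0.75 [[662.0, 181.0, 4.0], [717.0, 235.0, 73.0]]
side kidney 0.61 [[538.0, 451.0, 1.0], [620.0, 494.0, 35.0]]
side mould 0.94 [[445.0, 485.0, 2.0], [502.0, 538.0, 20.0]]
[524.33834112 483.3809023  232.98570593] [0.68154114 0.63896323 0.06182179]
```

View pics/side2.png

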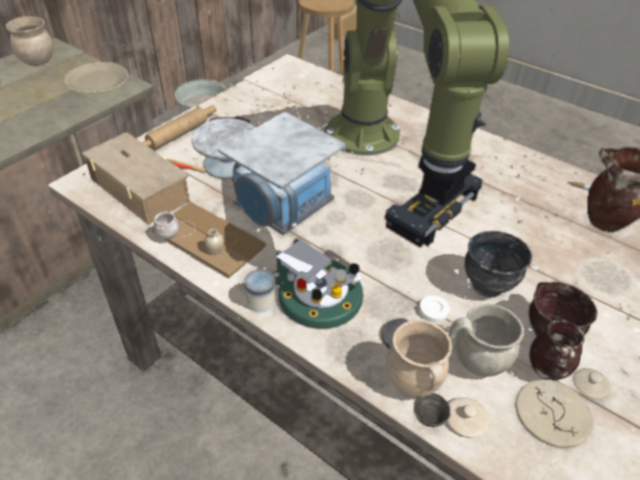

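The cover is shut (face level at 83 mm), but the pale pot was knocked from (642,-69) to about (672,-101). It still stands on the board, near the back edge. I'll bring it back inside for margin.

{"op": "arm_command", "data": {"plan": [{"x":0.0812,"y":0.2376,"z":0,"twist":0,"hand":0},{"x":0.0812,"y":0.2376,"z":0,"twist":0,"hand":1},{"x":0.0812,"y":0.2376,"z":0,"twist":0,"hand":1},{"x":0.0812,"y":0.2376,"z":0,"twist":0,"hand":1},{"x":0.0812,"y":0.2376,"z":0,"twist":0,"hand":1},{"x":0.0812,"y":0.2376,"z":0,"twist":0,"hand":1},{"x":0.0812,"y":0.2376,"z":0,"twist":0,"hand":1},{"x":0.0812,"y":0.2376,"z":0,"twist":0,"hand":1},{"x":0.0812,"y":0.2376,"z":0,"twist":0,"hand":1},{"x":0.0812,"y":0.2376,"z":0,"twist":0,"hand":1},{"x":0.0812,"y":0.2376,"z":0,"twist":0,"hand":1},{"x":0.0812,"y":0.2376,"z":0,"twist":0,"hand":1},{"x":0,"y":0,"z":0,"twist":0,"hand":1},{"x":0,"y":0,"z":0.2,"twist":0,"hand":1},{"x":0,"y":0,"z":0.2,"twist":0,"hand":1},{"x":0,"y":0,"z":0.2,"twist":0,"hand":1},{"x":0,"y":0,"z":0,"twist":0,"hand":1},{"x":0,"y":0,"z":0,"twist":0,"hand":1},{"x":0,"y":0,"z":0,"twist":0,"hand":1}]}}

```text
time: 50.28
position: [673.1, -101.1, 115.6]
ee_rot: [-180.0, -0.2, -4.7]
contact_force: [0.1, 0.2, 0.4]
grip_width: 0.999
```

```bash
python3 - <<'E'
from h import *
for n in ['top','side']:
    p=get_image(n)
    for r in regions_of('pot_pale',p)[:1]:
            g=cloud(p,r['region']); g=g[(g[:,2]>20)&(g[:,2]<70)]; print(n,round(r['confidence'],2),len(g),np.percentile(g,[2,98],axis=0).round().tolist())
E
python3 mv.py 673 -101 28.5 -4.7
```

```text
top 0.75 661 [[645.0, -124.0, 21.0], [698.0, -73.0, 64.0]]
side 0.87 508 [[652.0, -130.0, 25.0], [704.0, -74.0, 63.0]]
twist total -0.0002 = 1 x -0.0002
pos [ 672.1 -101.1  114.2] yaw -4.7 F [-0.7 -0.1 -0.2] shift total [ 0.0043 -0.001   0.4284] = 2 x [ 0.0022 -0.0005  0.2142]
```

{"op": "arm_command", "data": {"plan": [{"x":0.003,"y":0,"z":0.17,"twist":0,"hand":1},{"x":0,"y":0,"z":0.17,"twist":0,"hand":1},{"x":0,"y":0,"z":0.085,"twist":0,"hand":1},{"x":0,"y":0,"z":0,"twist":0,"hand":1},{"x":0,"y":0,"z":0,"twist":0,"hand":0.3},{"x":0,"y":0,"z":0,"twist":0,"hand":0.3},{"x":0,"y":0,"z":0,"twist":0,"hand":0.3},{"x":0,"y":0,"z":0,"twist":0,"hand":0.3},{"x":0,"y":0,"z":0,"twist":0,"hand":0.3},{"x":0,"y":0,"z":-0.05,"twist":0,"hand":0.3},{"x":-0.09,"y":-0.06,"z":0,"twist":0,"hand":0.3},{"x":-0.09,"y":-0.06,"z":0,"twist":0,"hand":0.3},{"x":0,"y":0,"z":0,"twist":0,"hand":0.3},{"x":0,"y":0,"z":0.03,"twist":0,"hand":0.3},{"x":0,"y":0,"z":0.017,"twist":0,"hand":0.3},{"x":0,"y":0,"z":0,"twist":0,"hand":0.3},{"x":0,"y":0,"z":0,"twist":0,"hand":0.3},{"x":0,"y":0,"z":0,"twist":0,"hand":0.3}], "squeeze": 20}}

```text
time: 52.72
position: [638.6, -75.1, 28.7]
ee_rot: [180.0, -0.0, -4.8]
contact_force: [-0.6, -1.0, 2.0]
grip_width: 0.667
```

Just touching. I release, rise and retreat.

{"op": "arm_command", "data": {"plan": [{"x":0,"y":0,"z":0.003,"twist":0,"hand":0.3},{"x":0,"y":0,"z":0,"twist":0,"hand":1},{"x":0,"y":0,"z":0,"twist":0,"hand":1},{"x":0,"y":0,"z":0,"twist":0,"hand":1},{"x":0,"y":0,"z":0,"twist":0,"hand":1},{"x":0,"y":0,"z":-0.05,"twist":0,"hand":1},{"x":0,"y":0,"z":-0.2,"twist":0,"hand":1},{"x":0,"y":0,"z":-0.24,"twist":0,"hand":1},{"x":0,"y":0,"z":-0.24,"twist":0,"hand":1},{"x":0,"y":0,"z":-0.24,"twist":0,"hand":1},{"x":0,"y":0,"z":-0.08,"twist":0,"hand":1},{"x":0,"y":-0.22,"z":0,"twist":0,"hand":1},{"x":0,"y":-0.22,"z":0,"twist":0,"hand":1},{"x":0,"y":-0.22,"z":0,"twist":0,"hand":1},{"x":-0.15,"y":-0.22,"z":0,"twist":0,"hand":1},{"x":-0.15,"y":-0.22,"z":0,"twist":0,"hand":1},{"x":0,"y":-0.22,"z":0,"twist":0,"hand":1},{"x":0,"y":-0.22,"z":0,"twist":0,"hand":1},{"x":0,"y":0,"z":0,"twist":0,"hand":1},{"x":0,"y":0,"z":0,"twist":0,"hand":1}]}}

```text
time: 55.22
position: [603.7, 236.8, 237.2]
ee_rot: [179.9, 0.1, -4.8]
contact_force: [-0.4, 0.0, 0.7]
grip_width: 1.006
```

```bash
python3 - <<'E'
from h import *
for n in ['top','side']:
    p=get_image(n); 
    for t in ['pot_pale','pot_buff','dust_cover','ink_tin']:
        for r in regions_of(t,p)[:1]:
            g=cloud(p,r['region']); print(n,t,round(r['confidence'],2),np.percentile(g,[3,97],axis=0).round().tolist())
    f=p['frame'].astype(int); c=cloud(p,f.max(2)<70); k=c[(np.hypot(c[:,0]-526,c[:,1]-336)<20)&(c[:,2]>50)&(c[:,2]<95)]
    if len(k): print(n,'knob',np.percentile(k,[2,50,98],axis=0).round(1).tolist())
    if n=='top': save({'frame':cv2.resize(p['frame'][130:330,150:520],(740,400))},'final.png')
E
```

```text
top pot_pale 0.57 [[611.0, -100.0, 20.0], [662.0, -56.0, 66.0]]
top pot_buff 0.31 [[562.0, -143.0, 14.0], [684.0, -70.0, 21.0]]
top dust_cover 0.88 [[508.0, 206.0, 36.0], [559.0, 287.0, 346.0]]
top knob [[515.8, 327.0, 63.6], [524.8, 336.0, 73.4], [535.5, 345.5, 77.2]]
side pot_pale 0.8 [[616.0, -102.0, 17.0], [668.0, -49.0, 62.0]]
side pot_buff 0.75 [[634.0, 18.0, 23.0], [668.0, 49.0, 76.0]]
side dust_cover 0.63 [[551.0, 202.0, 70.0], [623.0, 292.0, 85.0]]
side ink_tin 0.87 [[661.0, 180.0, 5.0], [717.0, 235.0, 73.0]]
side knob [[522.2, 329.6, 60.1], [534.5, 337.9, 70.3], [539.3, 344.7, 74.9]]
```

View pics/final.png

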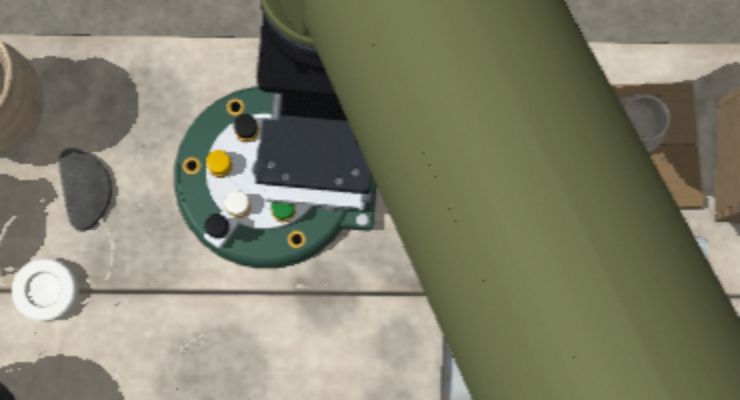

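```bash
python3 -c "
from workcell import *
print(close_job())"
```

```text
the job is handed in; nothing more can be done
None
```

I set the press to the blue die, stamped both pots in the batch (pale, then buff), stood them on the ware board and shut the dust cover. The job is handed in, with no verdict reported.

- **Die and pin:** The blue die was under the bed before each stamping. The knob top is at 73 mm, its starting height, so the pin is home.
- **Stamping:** Each pot was held down for at least 0.5 s. The bed dropped about 10 mm both times, at 20 N for the pale pot and at least 16 N for the buff one.
- **Batch size:** I found no dark brown pot. The only dark vessel of that size is a black cup about 940 mm from the base, beyond the arm's reach, so I treated it as scenery. A pot fully hidden behind the large jug would have been missed.
- **Pots on the board:** The pale pot was knocked about 4 cm towards the board's back edge after I placed it. I moved it back to about (639, -75) mm. The buff pot stands at about (645, 30) mm. Both are well inside the board's limits.
- **Final checks:** The cover is shut, with its face level at about 83 mm. The tin, kidney and mould looked unmoved in the last pictures.
- **Weaker readings:** In the last top view the arm hid the bottle and part of the cover, and the network's values for them there were false. The side view confirmed both.

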